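Index a turned leg: plunger out, mortise up, plunger home

TASK

The wooden leg is held between the centres of the indexing stand, and the plunger's pin locks it in a notch of the index plate. Pull the plunger's knob out until it snaps into its outer detent and stays out, turn the leg (the crank handle turns it) until its mortise faces up, as nearly as the notches allow, then push the knob fully home so that the pin locks the leg in that notch. Do not knock the lamp, and leave the other things on the bench where they are.

Things in the scene. Friction and masses are not known exactly. Their poses are not given: they have to be found in the camera images.
- stand: hand-turned indexing stand, grey, 120 x 465 mm, fixed. Origin on the bench under the line of centres; +y along the centres from tailstock to headstock and crank, -x to its front (knob, tool rest), z up. Line of centres at x 0, z 130 mm; headstock x -42..42, y 80..150, up to z 172 mm; tailstock y -231..-148, up to z 190 mm; steel tool rest x -70..-45, y -130..-30, up to z 133 mm
- knob (a point): black round pull knob of the indexing plunger, 26 mm in diameter, 19 mm long, on a 10 mm stem; the point is its middle, on the axis, 9 mm below its outer face. The point's z axis is the plunger's axis, pointing outward: it leans 35 degrees from vertical to the stand's front (-x); its y axis is the stand's. Below the knob are 15 mm of free stem, then a bracket on the +y side
- plunger (a joint): travel of the plunger along its axis, m: 0 = home, pin in a notch of the index plate; 0.014 = fully out, at its stop. A sprung ball detent holds it at either end: 10 to 15 N along the axis to leave an end, and it snaps over past the middle. The pin is clear of the plate beyond about 0.011. Pushed in off a notch, the round-ended pin nudges the plate to a notch unless it meets the top of a tooth
- spindle (a joint): angle of spindle, index plate, handwheel and leg, rad: 0 (within 0.01) at the start; positive carries the front side up and over to the back. The plate has 24 notches 0.2618 rad (15 degrees) apart: the pin enters only at multiples of that. With the plunger out it turns with a light drag (2 N at the handle) and stays where left; with the pin in it is locked but for 0.01 rad of play
- handle (a point): black revolving crank handle, 17 mm in diameter and 58 mm long, parallel to the stand's y axis, standing out from the handwheel's outer face 50 mm from the line of centres; the point is on its axis, 38 mm from the wheel's face and 25 mm from its free end. The wheel is 116 mm in diameter, at stand y 160..170 mm. At the start the handle is in front, 8 degrees above level
- mortise (a point): the mortise, a slot 38 x 11 mm and 16 mm deep in one face of the 36 mm square wooden block in the middle of the leg; the point is the middle of its mouth, 18 mm from the line of centres; its z axis points straight out of the mortise, its y axis along the stand's y. The leg turns with the spindle. At the start the mortise faces the front, 34 to 86 degrees from up
- lamp: work lamp on the headstock: bell shade 94 mm in diameter whose underside is 304 mm above the bench, centred at stand x -12, y 55 mm (over the index plate and just behind the knob), with a bent neck behind it, 380 mm high. It stops a tool from coming straight down on the knob
- sanding_block: bystander: cork sanding block, 96 x 63 x 30 mm; origin under its middle
- try_square: bystander: small try square lying flat, 153 x 105 x 15 mm; origin under its middle
- tape_measure: bystander: pocket tape measure, 60 x 74 x 28 mm; origin under its middle
- c_clamp: bystander: blue C-clamp lying on its side, 108 x 78 x 12 mm; origin under its middle
- screwdriver: bystander: screwdriver, 160 mm long; origin under its middle
- flat_file: bystander: flat file with black handle, 295 x 25 x 25 mm; origin under its middle
- hammer: bystander: cross hammer, 317 mm long; origin under its middle
- pencil_block: bystander: drilled pine block, 101 x 101 x 95 mm, with four pencils standing in it to 245 mm above the bench; it stands behind and beyond the crank handle; origin under its middle

How it is judged (in metres and radians):
On the way, in this order (a step that is already met when the one before it is completed fails the run):
1. the plunger is pulled out to its detent (value of joint plunger above 0.0115 m), for 0.3 s.
2. with the plunger still out, the leg is turned until the mortise faces up within 11 degrees (value of joint plunger above 0.0115 m and angle between mortise's own z axis and vertical below 0.19 rad), for 0.3 s.
3. the plunger is pushed home, its pin in the notch, with the mortise facing up (value of joint plunger below 0.002 m and angle between mortise's own z axis and vertical below 0.19 rad), for 0.3 s.
At the end, for the whole second after the job is handed in: The plunger is home (within 2 mm of its inner stop, its pin in a notch), the mortise faces up within 11 degrees (0.19 rad), and the spindle is at rest (all of step 3 and velocity of joint spindle between -0.05 and 0.05 rad/s); the robot touches nothing.
It fails at once if a bystander is moved by more than 30 mm (distance of any of sanding_block, try_square, tape_measure, c_clamp, screwdriver, flat_file, hammer, pencil_block from where it was at the start of the episode above 0.03 m).
It fails at once if the lamp is knocked (more than 10 N) (contact force between any of the arm, the fingers and lamp above 10 N).
It also fails if it takes over 64 s, if anything falls off the work surface, if the arm or the gripper's body presses on something with over 40 N, if the wrist force passes 120 N, or if a joint passes its speed limit or range.

ROBOT

A 6-joint arm with a two-finger parallel gripper is mounted at the origin on a cart in front of the work surface, level with it; the furniture and walls round the work are solid. World frame = base frame: x ahead of the robot, y to its left, z up, the work surface at z = 0. Lengths are in m, angles in degrees, forces in N, time in s.
With the tool pointing down it reaches from about 0.325 to 0.775 m from the base axis. Payload 5.5 kg.
Tool frame: the origin (TCP) lies on the centre line of the jaws, within the pads' length; the fingertips stand manip.finger_overhang ahead of it and the grasp point (between the pads) lies 2 mm behind it (manip.finger_overhang is the distance from the TCP to the fingertips, in m); z points along the fingers, y is the line along which they close (so a half turn about z gives the same grasp; the last joint's range is limited). The gripper opens to 88 mm and grips with 3 to 60 N. Pads are 20 mm wide; open, the fingers measure 115 mm over their backs; the gripper's body (75 mm by 178 mm) begins 61 mm behind the grasp point.
Start: joints at [-73.78, 5.22, 70.514, -0, 104.267, -3.249], TCP at [0.2, -0.566, 0.219] pointing down, gripper open.
Joint ranges: [-164.24, 164.24], [-49.07, 125.15], [9.68, 141.18], [-86.29, 266.29], [3.28, 154.24], [-151.56, 151.56]. Speed limits (degrees/s): [147.25, 147.25, 172.46, 180, 180, 180].

INTERFACE

Orientations are given as a 3x3 rotation matrix whose columns are the frame's x, y, z axes.
In Python, from bench import manip gives the robot as it stands. The module is installed in compiled form; this text tells all that it offers.
- The arm moves only by the shell command python3 -m handwheel 'ROWS'. ROWS is JSON, a list that holds one entry, the list of rows, each a list of 5 numbers: the opening, from 0 (shut) to 1 (fully open), then the shift along the world's x, y, z in m, then the turn about the world's z in degrees. In form: [[[grip, dx, dy, dz, spin], ...]]. A call has 1 to 10 rows; each row shifts and turns the commanded pose from where the row before left it; what a row does not reach is not made up. A row lasts 1/10 s, in which the tool goes at most 50 mm and 8.59 degrees, less where a joint would pass 70% of its speed; a pose out of reach is approached as far as the arm can. A call with a gripper value outside its range is refused whole. The fingers move at their own pace and stop on an object; the grip force is fixed at half the most. Time passes only in rows, so rows that do not move let the fingers close. It gives the time, the measured TCP pose, the force, the opening and the grip force at its end, in the units of the state.
- manip.observe(): the state, without advancing time (a new reading comes with each control period).
- manip.grab_frame(name): name is "scene" or "top" or "wrist"; returns the picture (480x640x3 uint8, red, green, blue); there is no depth.
- manip.camera_info(name): a dict with "K" (3x3 intrinsics, pixels), "pose" (4x4, takes a point from camera to world coordinates). Camera axes: x right, y down, z forward; pixel columns grow to the right and rows downward; lengths in m; the calibration is good to about 2 mm. The wrist camera is an equidistant fisheye: a pixel r from the principal point sees the ray r / f radians off the axis. A picture is of the moment at which its call begins: read the wrist's pose just before it. camera_info takes no time and is no camera call; for the wrist camera it gives the pose at the moment of the call.
- manip.job_done(): hands the job in; it is judged then, once.
Trained networks look in the newest picture that a camera, given by its name, has taken for a name from the list of things; names that differ only in an ending like _2 or _b are one class to them, and where a whole thing is asked for, a point or a joint stands for the part that bears it (a point fixed in the world has none). Each returns a list of dicts, best first, with "p" (0 to 1); they miss things now and then, are a little off and sometimes report something else, mostly with a low value. They report only what shows in the picture. A call takes as long as a camera call.
- manip.search_frame(thing, camera): "point" ([x, y, z] in m, in the coordinates of the camera as it stood for that picture, good to about 4 mm: the middle of the surface that is visible of it).
- manip.pinpoint(thing, camera): "point" ([x, y, z] in m, in the coordinates of the camera as it stood for that picture, good to about 4 mm: a listed point, or the origin of a listed thing).
The state is a dict: "t": time; "joint_positions": joint angles; "joint_velocities": joint speeds; "effort": joint torques, N m; "tcp_pos": TCP position; "tool_rot": TCP orientation; "force": force on the tool from outside, world axes, zero at the start; "wrist_torque": the same for the moment, N m; "grip_width": opening from 0.0 (shut) to 1.0 (fully open); "grasp_force": force on a finger pad.
Only numpy, scipy, OpenCV 4.12 (cv2) and the standard library are available. Lean on these libraries where they do the work, as an engineer would, in place of code of your own. Each camera call takes 0.05 s, during which the arm holds its last target. There are 200 camera calls.

## Working session

There is one attempt and no reset: what is moved stays moved. The work goes in short steps, Python scripts to look and compute and a shell command to move; the robot and the scene stay as the last step left them, time stands still between calls to the robot, and variables do not carry over. Pictures are saved under pics/ and viewed, at most 13 in all, crops included, and the job is handed in when it is done.

```bash
mkdir -p pics; cat > h.py <<'E'
import numpy as np, cv2
from bench import manip
def look(c,save=None):
    P=np.array(manip.camera_info(c)["pose"]); im=manip.grab_frame(c)
    if save: cv2.imwrite(f"pics/{save}.png",cv2.cvtColor(im,cv2.COLOR_RGB2BGR))
    return P,im
def w(P,p): return (P@np.r_[p,1])[:3]
E
python3 - <<'E'
from h import *
s=manip.observe();print(s["tool_rot"],s["t"],manip.finger_overhang)
for c in("scene","top"):
    P,_=look(c,c+"0");print(c,P.round(3).tolist())
    for n in("stand","knob","handle","mortise","lamp","pencil_block"):
        r=manip.pinpoint(n,c)
        print(n,[(w(P,a["point"]).round(3).tolist(),round(a["p"],2)) for a in r[:2]])
E
```

```text
[[ 9.42844875e-01  3.33231540e-01 -5.31784571e-04]
 [ 3.33231948e-01 -9.42843128e-01  1.81800467e-03]
 [ 1.04427070e-04 -1.89130400e-03 -9.99998206e-01]] 0.0 0.017
scene [[-0.785, -0.412, 0.462, -0.06], [-0.619, 0.547, -0.563, 0.839], [-0.02, -0.728, -0.685, 1.073], [0.0, 0.0, 0.0, 1.0]]
stand [([0.664, -0.053, 0.003], 0.57)]
knob [([0.58, -0.064, 0.222], 0.55), ([0.479, 0.048, 0.138], 0.5)]
handle [([0.482, 0.05, 0.135], 0.46)]
mortise [([0.699, -0.1, 0.141], 0.85)]
lamp [([0.612, 0.04, 0.169], 0.64)]
pencil_block [([0.501, 0.213, -0.001], 0.67)]
top [[0.044, -0.976, 0.213, 0.284], [-0.999, -0.044, 0.003, 0.075], [0.006, -0.213, -0.977, 1.551], [0.0, 0.0, 0.0, 1.0]]
stand [([0.665, -0.05, -0.0], 0.73)]
knob [([0.577, -0.064, 0.219], 0.39)]
handle [([0.479, 0.052, 0.133], 0.66), ([0.5, 0.221, -0.003], 0.21)]
mortise [([0.696, -0.096, 0.14], 0.89)]
lamp [([0.61, 0.033, 0.17], 0.61)]
pencil_block [([0.5, 0.224, -0.002], 0.97)]
```

View pics/scene0.png

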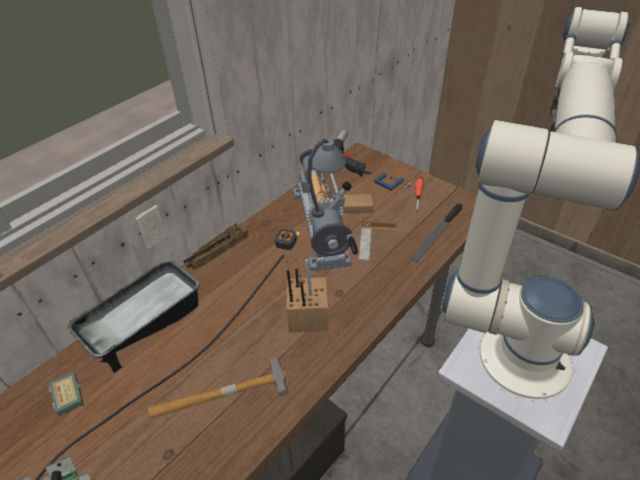

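View pics/top0.png

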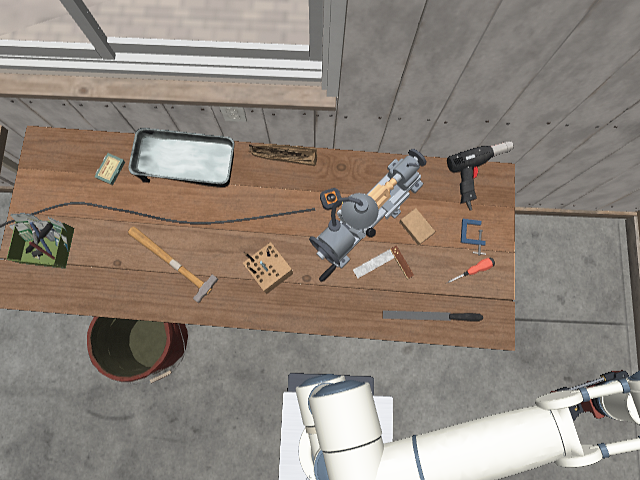

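The scene picture shows the stand at about (325,200), with the lamp shade at (325,155), the handle at (350,243) and the knob at (347,186). In the top view, the knob is at (371,232) and the handle at (327,272). The stand yaw works out to about 47.7°, and the knob sits at stand (-68, 55, 220) mm, which matches the text. I'm moving to a spot in front of the knob.

```bash
python3 -m handwheel '[[[1,0.01,0.02,0.03,4],[1,0.02,0.035,0.02,4],[1,0.03,0.04,0.02,4],[1,0.03,0.04,0.02,4],[1,0.03,0.04,0.01,4],[1,0.03,0.04,0,4],[1,0.03,0.04,0,4.2],[1,0.03,0.04,0,0],[1,0.03,0.04,0,0],[1,0.03,0.04,0,0]]]'
python3 -m handwheel '[[[1,0.02,0.03,0,0],[1,0.02,0.03,0,0],[1,0.01,0.02,0,0],[1,0,0,0,0],[1,0,0,0,0]]]'
python3 - <<'E'
from h import *
s=manip.observe();print(s["tool_rot"],s["tcp_pos"],s["joint_positions"])
P,im=look("wrist","w1");print(P.round(3).tolist(),manip.camera_info("wrist")["K"])
for n in("knob","mortise","handle","lamp"):
    r=manip.pinpoint(n,"wrist");print(n,[(w(P,a["point"]).round(3).tolist(),round(a["p"],2)) for a in r[:2]])
P,im=look("scene");a=im[60:300,200:520];P,im=look("top");b=im[140:380,260:580]
cv2.imwrite("pics/c1.png",cv2.cvtColor(cv2.resize(np.hstack([a,b]),(800,300),interpolation=3),4))
E
```

```text
t: 1.7
tcp_pos: [0.4659, -0.1953, 0.3164]
tool_rot: [[0.673, 0.739, 0.001], [0.739, -0.673, -0.0], [0.0, 0.001, -1.0]]
force: [0.5, -0.6, -0.4]
grip_width: 1.002
grasp_force: 0.0
t: 2.2
tcp_pos: [0.5151, -0.1172, 0.3161]
tool_rot: [[0.673, 0.74, -0.0], [0.74, -0.673, -0.0], [-0.0, 0.0, -1.0]]
force: [-0.0, -0.8, 0.1]
grip_width: 0.999
grasp_force: 0.0
[[ 6.72713145e-01  7.39903358e-01 -2.12405482e-04]
 [ 7.39903253e-01 -6.72713168e-01 -4.11579819e-04]
 [-4.47417255e-04  1.19715648e-04 -9.99999893e-01]] [ 0.51508163 -0.11715722  0.31608398] [-1.64870704e+01 -3.40870585e+00  6.92890759e+01 -2.85605218e-02
  1.14124604e+02  2.57780747e+01]
[[0.741, -0.647, -0.18, 0.564], [-0.672, -0.713, -0.199, -0.063], [0.001, 0.268, -0.963, 0.483], [0.0, 0.0, 0.0, 1.0]] [[371.64829954   0.         316.72035629]
 [  0.         371.64829954 239.80596089]
 [  0.           0.           1.        ]]
knob [([0.582, -0.061, 0.222], 0.7)]
mortise [([0.7, -0.099, 0.143], 0.98), ([0.659, -0.229, 0.004], 0.75)]
handle [([0.482, 0.057, 0.14], 0.81)]
lamp [([0.61, 0.036, 0.172], 0.69)]
```

View pics/w1.png

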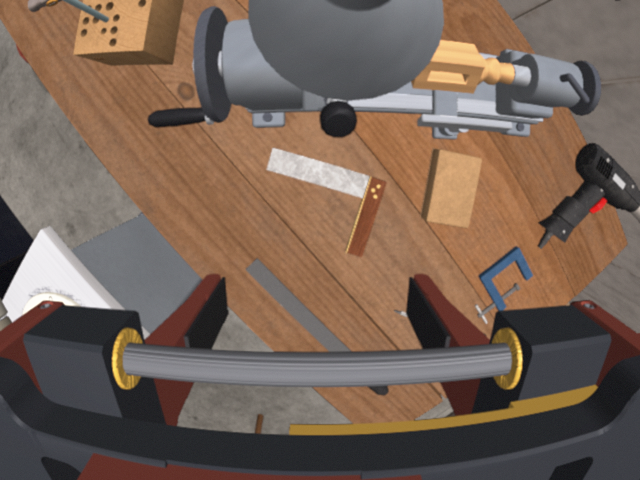

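View pics/c1.png

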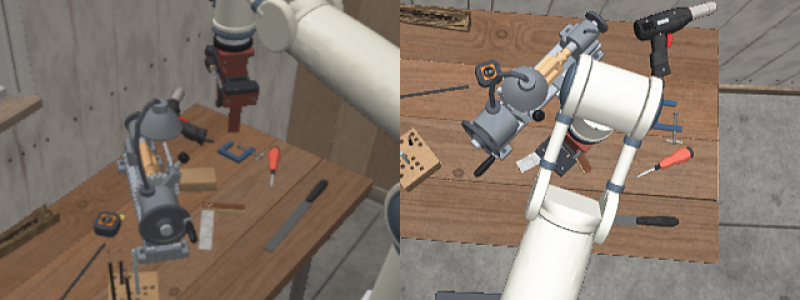

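The wrist view shows the knob at (338,118), just in front of the lamp shade rim. The mortise block is at (440,65) and the handle at (178,117). The wrist camera sits on the side of the tool facing the lamp, so I'll raise the tool and turn it half round. That puts the camera on the far side before I go near the knob.

```bash
python3 -m handwheel '[[[1,0,0,0.04,8.5],[1,0,0,0,8.5],[1,0,0,0,8.5],[1,0,0,0,8.5],[1,0,0,0,8.5],[1,0,0,0,8.5],[1,0,0,0,8.5],[1,0,0,0,8.5],[1,0,0,0,8.5],[1,0,0,0,8.5]]]' >/dev/null
python3 -m handwheel '[[[0.6,0,0,0,8.5],[0.6,0,0,0,8.5],[0.6,0,0,0,8.5],[0.6,0,0,0,8.5],[0.6,0,0,0,8.5],[0.6,0,0,0,8.5],[0.6,0,0,0,8.5],[0.6,0,0,0,8.5],[0.6,0,0,0,8.5],[0.6,0,0,0,3.5]]]'
python3 - <<'E'
from h import *
s=manip.observe();print(s["joint_positions"],s["tcp_pos"])
P,im=look("scene");a=im[100:240,260:460];P,im=look("top");b=im[140:280,290:490]
cv2.imwrite("pics/c2.png",cv2.cvtColor(cv2.resize(np.vstack([a,b]),(428,600),interpolation=3),4))
P,im=look("wrist","w2")
E
```

```text
t: 4.55
tcp_pos: [0.515, -0.1176, 0.3561]
tool_rot: [[-0.839, -0.543, 0.0], [-0.543, 0.839, -0.0], [-0.0, -0.0, -1.0]]
force: [0.4, -0.0, -0.1]
grip_width: 0.601
grasp_force: 0.0
[-1.65545523e+01 -1.63910627e+00  6.33526776e+01 -3.56070478e-03
  1.18277880e+02 -1.39469159e+02] [ 0.51495529 -0.11762004  0.35613619]
```

View pics/c2.png

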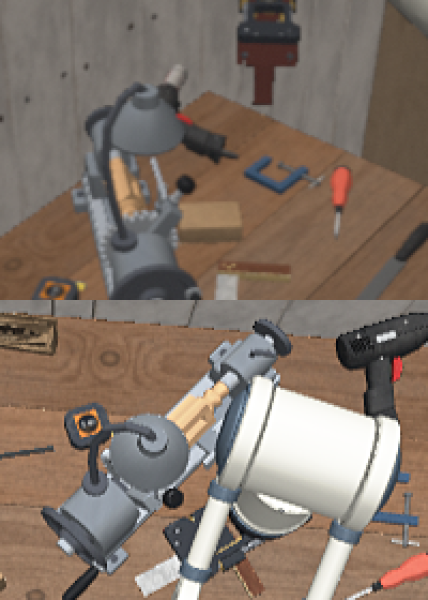

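This picture shows the tool hanging in front of the knob, with the camera on the far side. The knob is at (186,185) in the upper half, beside the shade rim. With the tool vertical, the body would probably foul the lamp. I'll check whether the arm tilts the tool when a commanded pose is out of its reach, testing in free space close to the base.

```bash
python3 -m handwheel '[[[0.6,-0.045,0.011,0,0],[0.6,-0.045,0.011,0,0],[0.6,-0.045,0.011,0,0],[0.6,-0.045,0.011,0,0],[0.6,-0.03,0.007,0,0],[0.6,-0.03,0.007,0,0],[0.6,-0.03,0.007,0,0],[0.6,0,0,0,0]]]'
python3 -c "
from h import *
print(manip.observe()['joint_positions'])"
```

```text
t: 5.5
tcp_pos: [0.2429, -0.0517, 0.3579]
tool_rot: [[-0.843, -0.538, 0.005], [-0.538, 0.843, -0.002], [-0.003, -0.004, -1.0]]
force: [0.3, 0.2, 0.7]
grip_width: 0.6
grasp_force: 0.0
[-1.98699125e+01 -4.21821309e+01  9.30317755e+01 -6.49869367e-03
  1.28840114e+02 -1.42400004e+02]
```

```bash
python3 -m handwheel '[[[0.6,-0.02,0.005,0,0],[0.6,-0.02,0.005,0,0],[0.6,-0.02,0.005,0,0],[0.6,0,0,0,0]]]'
python3 -c "
from h import *
print(manip.observe()['joint_positions'])"
```

```text
t: 5.9
tcp_pos: [0.1902, -0.0383, 0.36]
tool_rot: [[-0.842, -0.539, -0.004], [-0.539, 0.842, 0.001], [0.003, 0.003, -1.0]]
force: [-0.3, -0.2, 0.5]
grip_width: 0.603
grasp_force: 0.0
[-2.13931814e+01 -4.89990154e+01  9.58532132e+01 -7.12292995e-02
  1.33390903e+02 -1.44039837e+02]
```

```bash
python3 -m handwheel '[[[0.6,-0.03,0.007,0,0],[0.6,-0.03,0.007,0,0],[0.6,-0.03,0.007,0,0],[0.6,0,0,0,0]]]'
python3 -c "
from h import *
print(manip.observe()['joint_positions'])"
```

```text
t: 6.3
tcp_pos: [0.1499, -0.0265, 0.398]
tool_rot: [[-0.841, -0.539, -0.047], [-0.54, 0.842, 0.008], [0.035, 0.032, -0.999]]
force: [0.0, 0.4, 0.9]
grip_width: 0.6
grasp_force: 0.0
[ -21.6223717   -48.99714014   91.17628265   -0.87390533  140.49525156
 -144.92446969]
```

```bash
python3 -m handwheel '[[[0.6,0.04,-0.01,0,0],[0.6,0.04,-0.01,0,0],[0.6,0.04,-0.01,0,0],[0.6,0.04,-0.01,0,0],[0.6,0,0,0,0]]]'
python3 -c "
from h import *
print(manip.observe()['joint_positions'])"
```

```text
t: 6.8
tcp_pos: [0.3143, -0.0677, 0.3919]
tool_rot: [[-0.841, -0.539, -0.058], [-0.54, 0.842, 0.012], [0.042, 0.041, -0.998]]
force: [-0.6, 0.5, -0.3]
grip_width: 0.598
grasp_force: 0.0
[ -17.83125529  -26.52050488   80.11389471   -0.46003177  129.77449734
 -140.78457083]
```

The tilt persists after the tool moves back, so a limit of the reach can be used to tilt it. I want it pointing outward, so I'll stretch up and out.

```bash
python3 -m handwheel '[[[0.6,0.025,-0.007,0.04,0],[0.6,0.025,-0.007,0.04,0],[0.6,0.025,-0.007,0.04,0],[0.6,0.025,-0.007,0.04,0],[0.6,0.025,-0.007,0.04,0],[0.6,0.025,-0.007,0.04,0],[0.6,0.025,-0.007,0.04,0],[0.6,0.025,-0.007,0.04,0],[0.6,0.025,-0.007,0.04,0],[0.6,0.025,-0.007,0.04,0]]]'
python3 -c "
from h import *
print(manip.observe()['joint_positions'])"
```

```text
t: 7.8
tcp_pos: [0.4272, -0.1038, 0.6188]
tool_rot: [[-0.842, -0.54, -0.008], [-0.54, 0.842, 0.004], [0.004, 0.008, -1.0]]
force: [-1.5, 0.7, 0.4]
grip_width: 0.6
grasp_force: 0.0
[ -18.17316444   16.6631266     9.68172871    0.22482749  154.18101475
 -140.63222407]
```

```bash
python3 -m handwheel '[[[0.6,0.045,-0.013,-0.01,0],[0.6,0.045,-0.013,-0.01,0],[0.6,0.045,-0.013,0,0],[0.6,0.045,-0.013,0,0],[0.6,0.04,-0.013,0.02,0],[0.6,0.04,-0.013,0.02,0],[0.6,0.04,-0.01,0.02,0]]]'
python3 -c "
from h import *
print(manip.observe()['joint_positions'])"
```

```text
t: 8.5
tcp_pos: [0.4866, -0.129, 0.5484]
tool_rot: [[-0.836, -0.529, -0.146], [-0.542, 0.838, 0.064], [0.088, 0.132, -0.987]]
force: [-0.5, 0.7, 0.1]
grip_width: 0.597
grasp_force: 0.0
[ -19.21468284   25.230159      9.67944829    1.63117749  154.20261775
 -140.42808907]
```

```bash
python3 -m handwheel '[[[0.6,-0.01,0.003,-0.02,-8.5],[0.6,-0.01,0.003,-0.02,-8.5],[0.6,-0.01,0.003,-0.02,-8.5],[0.6,0,0,0,-8.5],[0.6,0,0,0,-8.5],[0.6,0,0,0,-8.5],[0.6,0,0,0,-8.5],[0.6,0,0,0,-8.5],[0.6,0,0,0,-1],[0.6,0,0,0,0]]]'
python3 -m handwheel '[[[0.6,0.01,-0.003,0.03,0],[0.6,0.03,-0.01,0.02,0],[0.6,0.045,-0.013,0,0],[0.6,0.045,-0.013,0,0],[0.6,0.045,-0.013,0,0],[0.6,0.045,-0.013,0,0],[0.6,0.045,-0.013,0,0],[0.6,0.045,-0.013,0,0],[0.6,0.045,-0.013,0,0],[0.6,0.045,-0.013,0,0]]]'
python3 -c "
from h import *
print(manip.observe()['joint_positions'])"
```

```text
t: 9.5
tcp_pos: [0.4575, -0.12, 0.4908]
tool_rot: [[-0.815, 0.58, 0.006], [0.573, 0.804, 0.159], [0.087, 0.133, -0.987]]
force: [-0.5, -0.6, 0.3]
grip_width: 0.597
grasp_force: 0.0
t: 10.5
tcp_pos: [0.7222, -0.1882, 0.4008]
tool_rot: [[-0.807, 0.576, 0.134], [0.59, 0.796, 0.135], [-0.029, 0.188, -0.982]]
force: [0.6, -0.8, -0.1]
grip_width: 0.599
grasp_force: 0.0
[-21.98211981  38.62896721   9.7030748   12.62764235 126.72069357
 -67.92568402]
```

At the outer limit the tool does tilt outward. I'll spin +37° so the accumulated tilt lines up with tool -x. Then I'll push out and up again.

```bash
python3 -m handwheel '[[[0.6,-0.04,0.011,0.02,7.4],[0.6,-0.04,0.011,0.02,7.4],[0.6,-0.03,0.01,0.03,7.4],[0.6,-0.03,0.01,0.03,7.4],[0.6,-0.01,0,0.04,7.4],[0.6,0,0,0.04,0]]]'
python3 -m handwheel '[[[0.6,0.035,-0.014,0.03,0],[0.6,0.035,-0.014,0.03,0],[0.6,0.035,-0.014,0.03,0],[0.6,0.035,-0.014,0.03,0],[0.6,0.035,-0.014,0.03,0],[0.6,0.035,-0.014,0.03,0],[0.6,0.035,-0.014,0.03,0],[0.6,0.035,-0.014,0.03,0]]]'
python3 -c "
from h import *
print(manip.observe()['joint_positions'])"
```

```text
t: 11.1
tcp_pos: [0.5455, -0.1365, 0.5432]
tool_rot: [[-0.999, -0.021, 0.042], [-0.012, 0.982, 0.189], [-0.046, 0.189, -0.981]]
force: [1.9, -0.4, -0.6]
grip_width: 0.599
grasp_force: 0.0
t: 11.9
tcp_pos: [0.6425, -0.1739, 0.5313]
tool_rot: [[-0.965, -0.011, 0.261], [0.03, 0.988, 0.151], [-0.259, 0.154, -0.953]]
force: [-0.8, -0.2, 0.2]
grip_width: 0.598
grasp_force: 0.0
[ -25.71620855   28.10385909    9.70910826   19.15989835  130.48780605
 -101.15131263]
```

```bash
python3 -m handwheel '[[[0.6,0.03,-0.018,0.03,0],[0.6,0.03,-0.018,0.03,0],[0.6,0.03,-0.018,0.03,0],[0.6,0.03,-0.018,0.03,0],[0.6,0.03,-0.018,0.03,0],[0.6,0.03,-0.018,0.03,0],[0.6,0.03,-0.018,0.03,0],[0.6,0.03,-0.018,0.03,0]]]'
python3 -c "
from h import *
print(manip.observe()['joint_positions'])"
```

```text
t: 12.7
tcp_pos: [0.7108, -0.2381, 0.5492]
tool_rot: [[-0.88, 0.008, 0.476], [0.059, 0.994, 0.094], [-0.472, 0.11, -0.875]]
force: [-1.0, 0.1, 0.1]
grip_width: 0.601
grasp_force: 0.0
[ -29.74361633   29.02539487    9.73571285   20.83260727  116.9092745
 -104.1699815 ]
```

```bash
python3 -m handwheel '[[[0.6,0.02,-0.035,0.02,0],[0.6,0.02,-0.035,0.02,0],[0.6,0.02,-0.035,0.02,0],[0.6,-0.04,0.01,-0.01,0],[0.6,-0.04,0.01,-0.01,8.3],[0.6,-0.04,0.01,-0.02,8.3],[0.6,-0.04,0.01,-0.02,8.3],[0.6,-0.03,0.02,-0.02,8.3],[0.6,0,0,-0.02,8.3],[0.6,0,0,-0.01,8.3]]]'
python3 -c "
from h import *
print(manip.observe()['joint_positions'])"
```

```text
t: 13.7
tcp_pos: [0.5679, -0.2446, 0.4744]
tool_rot: [[-0.646, -0.714, 0.271], [-0.557, 0.683, 0.472], [-0.522, 0.154, -0.839]]
force: [1.4, -0.4, 1.6]
grip_width: 0.605
grasp_force: 0.0
[ -44.15216299   19.18554391   33.5247045    42.00777444  127.99508242
 -151.47937877]
```

```bash
python3 -m handwheel '[[[0.6,0,0.03,-0.03,0],[0.6,0,0.03,-0.03,0],[0.6,-0.005,0.025,-0.03,0],[0.6,-0.005,0.025,-0.03,0],[0.6,-0.005,0.025,-0.03,0],[0.6,0,0,-0.02,0],[0.6,0,0,0,0],[0.6,0,0,0,0]]]'
python3 - <<'E'
from h import *
s=manip.observe();print(s["joint_positions"].round(1),s["tcp_pos"],s["tool_rot"][:,2])
for c in("wrist","scene","top"):
  P,im=look(c,"k_"+c)
  for n in("knob","mortise"):
    r=manip.pinpoint(n,c);print(n,[(w(P,a["point"]).round(4).tolist(),round(a["p"],2)) for a in r[:2]])
E
```

```text
t: 14.5
tcp_pos: [0.5721, -0.0919, 0.3329]
tool_rot: [[-0.679, -0.685, 0.265], [-0.53, 0.707, 0.468], [-0.508, 0.177, -0.843]]
force: [-0.0, -0.9, 0.0]
grip_width: 0.599
grasp_force: 0.0
[ -31.8   -2.4   72.3   34.4  108.  -151.5] [ 0.57205341 -0.09186745  0.33289835] [ 0.26535679  0.46809587 -0.84289503]
knob [([0.5828, -0.0631, 0.2231], 0.85), ([0.518, 0.5273, 0.0036], 0.57)]
mortise [([0.6957, -0.0984, 0.1441], 0.66)]
knob [([0.5835, -0.064, 0.2209], 0.65)]
mortise [([0.699, -0.1013, 0.1396], 0.54)]
knob [([0.5803, -0.061, 0.2202], 0.46)]
mortise []
```

View pics/k_wrist.png

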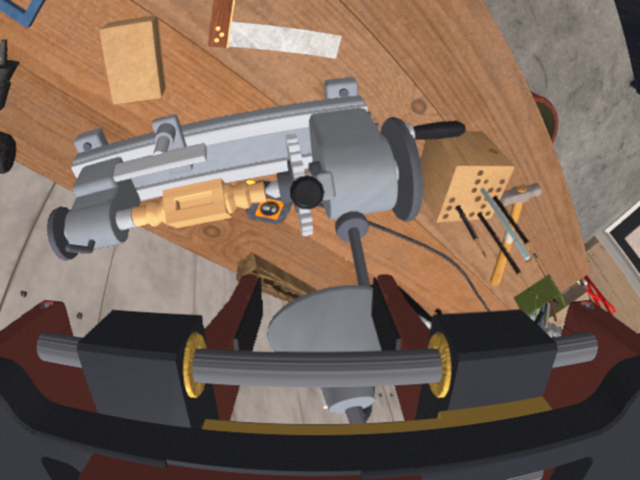

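The wrist picture shows the knob at (307,192), between the jaws' plane and the headstock. The lamp shade at (325,335) is close behind the fingers. Joint 6 is at its limit, so I'll back off and spin -10°.

```bash
python3 -m handwheel '[[[0.6,-0.02,-0.02,0,-5],[0.6,-0.015,-0.01,0,-5],[0.6,0,0,0,0]]]'
python3 - <<'E'
from h import *
s=manip.observe();print(s["joint_positions"].round(1))
R=np.array(s["tool_rot"]);t=np.array(s["tcp_pos"])
c=np.deg2rad(47.7);S=np.array([[np.cos(c),-np.sin(c),0],[np.sin(c),np.cos(c),0],[0,0,1]])
k=np.array([.5815,-.063,.2215])
print((S.T@R).round(3), (S.T@(k-[.665,-.051,0])).round(4));print("knob in tool mm",(R.T@(k-t)*1000).round(1))
g=k-.0*R[:,2]; print("approach pt 60mm:",(g-.06*R[:,2]-t).round(4),"then",(.06*R[:,2]).round(4))
E
```

```text
t: 15.25
tcp_pos: [0.5358, -0.1223, 0.3331]
tool_rot: [[-0.762, -0.549, 0.344], [-0.403, 0.817, 0.414], [-0.508, 0.176, -0.843]]
force: [0.7, -0.7, 0.9]
grip_width: 0.606
grasp_force: 0.0
[ -36.9   -9.9   79.3   33.9  105.8 -147. ]
[[-0.81   0.234  0.537]
 [ 0.292  0.956  0.024]
 [-0.508  0.176 -0.843]] [-0.0651  0.0537  0.2215]
knob in tool mm [ -2.    3.6 134.3]
approach pt 60mm: [ 0.0251  0.0344 -0.061 ] then [ 0.0206  0.0248 -0.0506]
```

```bash
python3 -m handwheel '[[[0.6,0.01,0.013,-0.0245,0],[0.6,0.01,0.013,-0.0245,0],[0.6,0.01,0.013,-0.0245,0],[0.6,0.007,0.01,-0.017,0],[0.6,0,0,0,0]]]'
python3 - <<'E'
from h import *
s=manip.observe();print(s["joint_positions"].round(1))
R=np.array(s["tool_rot"]);t=np.array(s["tcp_pos"])
c=np.deg2rad(47.7);S=np.array([[np.cos(c),-np.sin(c),0],[np.sin(c),np.cos(c),0],[0,0,1]])
print((S.T@R).round(3),s["force"])
P,im=look("wrist","k2")
k=w(P,manip.pinpoint("knob","wrist")[0]["point"]);print(k);k=(k+2*np.array([.5815,-.063,.2215]))/3
print("knob in tool mm",(R.T@(k-t)*1000).round(1)," move:",(k-.004*R[:,2]-t).round(4))
E
```

```text
t: 15.75
tcp_pos: [0.5738, -0.0705, 0.2383]
tool_rot: [[-0.762, -0.554, 0.336], [-0.406, 0.812, 0.419], [-0.505, 0.183, -0.843]]
force: [0.2, -0.2, -0.3]
grip_width: 0.603
grasp_force: 0.0
[ -29.5   -9.7   88.7   32.1   94.4 -146.4]
[[-0.813  0.228  0.536]
 [ 0.29   0.956  0.034]
 [-0.505  0.183 -0.843]] [ 0.24527311 -0.20893423 -0.30826987]
[ 0.58519391 -0.06404172  0.22020386]
knob in tool mm [-1.  -2.3 20.5]  move: [ 0.0076  0.0055 -0.0138]
```

View pics/k2.png

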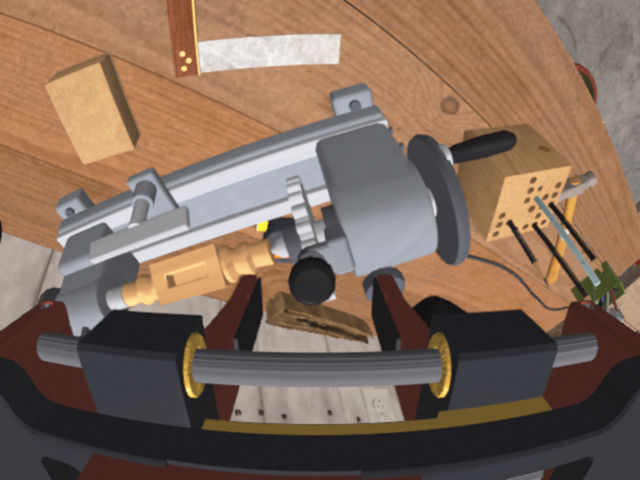

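The picture shows the knob at (312,280), centred between the open jaws, with no lamp between the fingers. I'll move in 16 mm, close and check the grip.

```bash
python3 -m handwheel '[[[0.6,0.004,0.003,-0.007,0],[0.6,0.004,0.0025,-0.007,0],[0.6,0,0,0,0],[0.2,0,0,0,0],[0.1,0,0,0,0],[0.1,0,0,0,0],[0.1,0,0,0,0],[0.1,0,0,0,0]]]'
```

```text
t: 16.65
tcp_pos: [0.5819, -0.0671, 0.2279]
tool_rot: [[-0.761, -0.552, 0.342], [-0.404, 0.815, 0.415], [-0.508, 0.178, -0.843]]
force: [-0.1, 1.0, -0.8]
grip_width: 0.187
grasp_force: 0.0
```

```bash
python3 -m handwheel '[[[0.0,0,0,0,0],[0.0,0,0,0,0],[0,0,0,0,0]]]'
python3 - <<'E'
from h import *
P,im=look("wrist");cv2.imwrite("pics/k3.png",cv2.cvtColor(cv2.resize(im[200:400,160:480],(800,500)),4))
print(manip.observe()["force"])
E
```

```text
t: 16.95
tcp_pos: [0.5819, -0.067, 0.2277]
tool_rot: [[-0.761, -0.552, 0.341], [-0.404, 0.815, 0.416], [-0.507, 0.178, -0.843]]
force: [-0.0, -0.1, -0.1]
grip_width: 0.005
grasp_force: 0.0
[0.05750788 0.11063135 0.15476058]
```

View pics/k3.png

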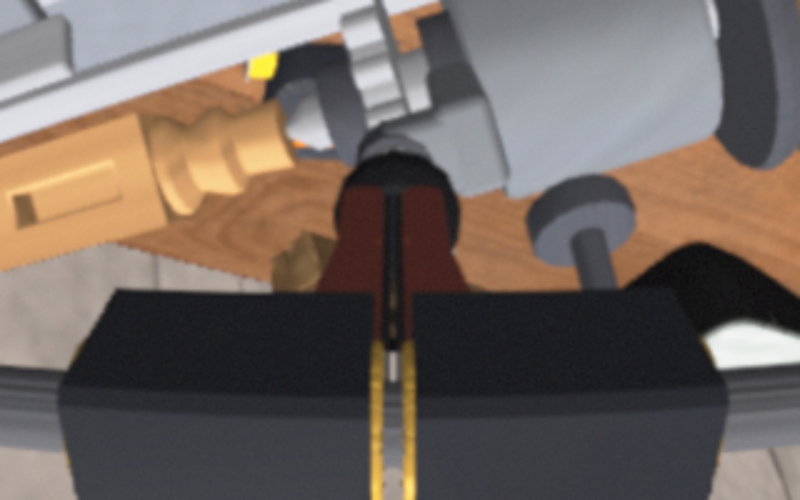

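The fingers closed in front of the knob, which is now at about (397,215) in the crop, beyond the tips. I'll triangulate the knob from pixel rays instead.

```bash
python3 - <<'E'
from h import *
s=manip.observe();R=np.array(s["tool_rot"]);t=np.array(s["tcp_pos"])
def ray(c,P,u,v):
    K=np.array(manip.camera_info(c)["K"]);x=(u-K[0,2])/K[0,0];y=(v-K[1,2])/K[1,1]
    if c=="wrist":
        r=np.hypot(x,y);d=np.array([x/r*np.sin(r),y/r*np.sin(r),np.cos(r)])
    else: d=np.array([x,y,1])
    d=P[:3,:3]@d;return P[:3,3],d/np.linalg.norm(d)
def cen(f,u,v,r=12):
    g=cv2.cvtColor(cv2.imread(f),6)[v-r:v+r+1,u-r:u+r+1];n,l,st,ce=cv2.connectedComponentsWithStats((g<45).astype(np.uint8))
    i=1+np.argmax(st[1:,4]);return ce[i]+[u-r,v-r],st[i]
rs=[]
for c,f,u,v,r in(("scene","scene0",347,186,9),("top","top0",371,232,9),("wrist","w1",338,118,26)):
    ce,st=cen(f"pics/{f}.png",u,v,r);print(c,ce,st)
    P=np.array(manip.camera_info(c)["pose"])
    if c=="wrist":P=np.array([[0.741,-0.647,-0.18,0.564],[-0.672,-0.713,-0.199,-0.063],[0.001,0.268,-0.963,0.483],[0,0,0,1]])
    rs.append(ray(c,P,*ce))
Pw=np.array(manip.camera_info("wrist")["pose"]);rs.append(ray("wrist",Pw,319,285))
def tri(rs):
    A=sum(np.eye(3)-np.outer(d,d) for o,d in rs);b=sum((np.eye(3)-np.outer(d,d))@o for o,d in rs);p=np.linalg.solve(A,b)
    return p,[round(1000*np.linalg.norm(np.cross(p-o,d)),1) for o,d in rs]
for idx in([0,1],[0,1,2],[0,1,2,3],[1,3],[0,3]):
    p,e=tri([rs[i] for i in idx]);print(idx,p.round(4),e,"tool",(R.T@(p-t)*1000).round(1))
print((R.T@Pw[:3,:3]).round(3),(R.T@(Pw[:3,3]-t)).round(4))
# project fingertip corners
K=np.array(manip.camera_info("wrist")["K"])
for x in(-10,10):
  for z in(-2,17):
    q=np.linalg.inv(Pw)@np.r_[t+R@np.array([x,0,z])/1000,1];th=np.arctan2(np.hypot(q[0],q[1]),q[2]);n=np.hypot(q[0],q[1]);print(x,z,(316.7+371.6*th*q[0]/n).round(),(239.8+371.6*th*q[1]/n).round())
E
```

```text
scene [346.41304348 185.86956522] [ 5  5  8  8 46]
top [370.27586207 232.17241379] [ 4  5  9  9 58]
wrist [337.24028269 120.18727915] [  9  10  35  35 849]
[0, 1] [ 0.5825 -0.0601  0.2237] [np.float64(0.4), np.float64(0.4)] tool [-1.2  4.6  6.4]
[0, 1, 2] [ 0.5833 -0.0616  0.2221] [np.float64(0.7), np.float64(1.4), np.float64(1.3)] tool [-0.4  2.7  7.5]
[0, 1, 2, 3] [ 0.5835 -0.0619  0.2212] [np.float64(1.0), np.float64(1.5), np.float64(1.0), np.float64(0.5)] tool [0.  2.2 8.1]
[1, 3] [ 0.5835 -0.0611  0.22  ] [np.float64(0.7), np.float64(0.7)] tool [0.3 2.6 9.5]
[0, 3] [ 0.584  -0.0621  0.2212] [np.float64(0.7), np.float64(0.7)] tool [-0.2  1.7  8.3]
[[ 0.001 -0.964 -0.265]
 [ 1.     0.001  0.   ]
 [ 0.    -0.265  0.964]] [ 0.0723  0.0008 -0.1665]
-10 -2 315.0 312.0
-10 17 315.0 297.0
10 -2 315.0 275.0
10 17 315.0 262.0
```

```bash
python3 -m handwheel '[[[0.55,0,0,0,0],[0.55,0,0,0,0],[0.55,0,0,0,0],[0.55,0,0,0,0],[0.55,0,0,0,0],[0.55,0,0.003,-0.004,0],[0.55,0.002,0.003,-0.004,0],[0.55,0,0,0,0]]]'
python3 -m handwheel '[[[0,0,0,0,0],[0,0,0,0,0],[0,0,0,0,0],[0,0,0,0,0],[0,0,0,0,0],[0,0,0,0,0],[0,0,0,0,0]]]'
```

```text
t: 17.8
tcp_pos: [0.5837, -0.0604, 0.2186]
tool_rot: [[-0.761, -0.552, 0.34], [-0.404, 0.814, 0.416], [-0.507, 0.18, -0.843]]
force: [0.5, -0.2, -0.7]
grip_width: 0.549
grasp_force: 0.0
t: 18.5
tcp_pos: [0.5846, -0.0621, 0.2196]
tool_rot: [[-0.761, -0.55, 0.344], [-0.403, 0.816, 0.414], [-0.508, 0.176, -0.843]]
force: [4.7, -2.4, -0.9]
grip_width: 0.284
grasp_force: 30.0
```

Gripped at 25 mm width with 30 N. I'll pull out along the axis.

```bash
python3 -m handwheel '[[[0,-0.0015,-0.0017,0.0033,0],[0,-0.0015,-0.0017,0.0033,0],[0,-0.0015,-0.0017,0.0033,0],[0,-0.0015,-0.0017,0.0033,0]]]'
python3 -m handwheel '[[[0,0,0,0,0],[0,0,0,0,0]]]'
```

```text
t: 18.9
tcp_pos: [0.5789, -0.0683, 0.2313]
tool_rot: [[-0.762, -0.55, 0.343], [-0.403, 0.816, 0.415], [-0.508, 0.178, -0.843]]
force: [22.2, 8.6, -21.0]
grip_width: 0.286
grasp_force: 29.9
t: 19.1
tcp_pos: [0.5791, -0.0682, 0.2313]
tool_rot: [[-0.761, -0.55, 0.343], [-0.403, 0.816, 0.415], [-0.508, 0.178, -0.843]]
force: [11.4, 1.1, -7.2]
grip_width: 0.281
grasp_force: 30.0
```

```bash
python3 -m handwheel '[[[0,-0.0008,-0.0008,0.0016,0],[0,0,0,0,0]]]'
python3 - <<'E'
from h import *
P,im=look("wrist");cv2.imwrite("pics/k4.png",cv2.cvtColor(cv2.resize(im[180:380,160:480],(800,500)),4))
for c in("scene","top"):
    look(c);P=np.array(manip.camera_info(c)["pose"]);r=manip.pinpoint("knob",c);print([(w(P,a["point"]).round(4).tolist(),round(a["p"],2)) for a in r[:1]])
E
```

```text
t: 19.3
tcp_pos: [0.5789, -0.0682, 0.2313]
tool_rot: [[-0.762, -0.55, 0.342], [-0.402, 0.815, 0.417], [-0.509, 0.18, -0.842]]
force: [17.7, 4.0, -14.2]
grip_width: 0.281
grasp_force: 29.9
[]
[([0.573, -0.0695, 0.2311], 0.49)]
```

View pics/k4.png

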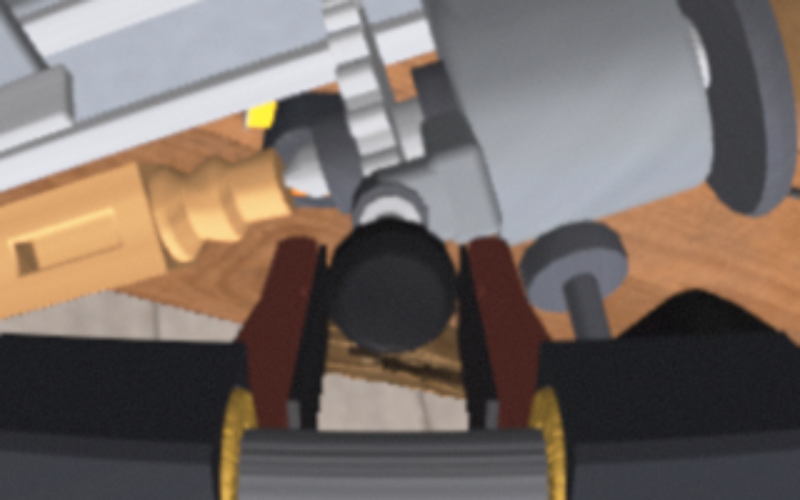

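The picture shows the knob pulled well out, with its stem visible at (390,205). It did not move on a further pull, so it is at its stop. I'll release, back off, and go in front of the handle.

```bash
python3 -m handwheel '[[[0.6,0,0,0,0],[0.6,0,0,0,0],[0.6,0,0,0,0],[0.6,-0.007,-0.008,0.017,0],[0.6,-0.01,-0.013,0.025,0],[0,-0.012,-0.014,0.028,0],[0,-0.012,-0.014,0.028,0]]]'
python3 -m handwheel '[[[0,-0.03,0.02,0,0],[0,-0.03,0.025,-0.02,0],[0,-0.03,0.025,-0.025,0],[0,-0.025,0.025,-0.03,0],[0,0,0,-0.01,0],[0,0,0,0,0]]]'
cat >> h.py <<'E'
c=np.deg2rad(47.7);S=np.array([[np.cos(c),-np.sin(c),0],[np.sin(c),np.cos(c),0],[0,0,1]]);O=np.array([.6645,-.0515,0])
def st(p): return ((S.T@(np.array(p)-O))*1000).round(1)
def meas(cams=("wrist","scene","top"),names=("knob","handle","mortise")):
    for cm in cams:
        P,_=look(cm)
        for n in names:
            r=manip.pinpoint(n,cm)
            if r: q=st(w(P,r[0]["point"]));print(cm,n,q,round(r[0]["p"],2),"ang",np.rad2deg(np.arctan2(q[2]-130,-q[0])).round(1))
def tool():
    s=manip.observe();R=np.array(s["tool_rot"]);print("tcp",st(s["tcp_pos"]),"axes",(S.T@R).round(3).tolist(),"j",np.array(s["joint_positions"]).round(0),"F",np.round(S.T@s["force"],1),"t",s["t"])
def mv(d): print("world",(S@np.array(d)/1000).round(4))
E
python3 -c "
from h import *
tool();meas()"
```

```text
t: 20.25
tcp_pos: [0.5353, -0.1179, 0.3341]
tool_rot: [[-0.761, -0.552, 0.342], [-0.405, 0.815, 0.415], [-0.508, 0.178, -0.843]]
force: [1.0, -0.2, 1.1]
grip_width: 0.456
grasp_force: 0.0
t: 20.85
tcp_pos: [0.4206, -0.0223, 0.2467]
tool_rot: [[-0.761, -0.552, 0.341], [-0.404, 0.815, 0.415], [-0.507, 0.178, -0.843]]
force: [-0.5, 0.4, -0.4]
grip_width: 0.003
grasp_force: 0.0
tcp [-142.5  200.1  246.7] axes [[-0.811, 0.231, 0.537], [0.291, 0.956, 0.027], [-0.507, 0.178, -0.843]] j [ -35.  -36.  107.   33.  103. -147.] F [-0.   0.7 -0.4] t 20.85
wrist knob [-70.8  51.5 234.3] 0.57 ang 55.8
wrist handle [-45.5 204.9 140.8] 0.58 ang 13.4
wrist mortise [ -9.7 -56.6 142.2] 0.56 ang 51.5
scene knob [-71.2  50.7 232.3] 0.38 ang 55.2
scene handle [-51.2 199.8 134.6] 0.57 ang 5.1
scene mortise [-10.7 -58.1 140.9] 0.77 ang 45.5
top knob [-71.8  55.2 230.3] 0.44 ang 54.4
top handle [-46.5 207.6 135.4] 0.53 ang 6.6
top mortise [-17.1 -55.2 142.6] 0.61 ang 36.4
```

```bash
python3 -m handwheel '[[[0,0.01,0.013,-0.031,0],[0,0.01,0.013,-0.031,0],[0,0.01,0.013,-0.031,0],[0,0.011,0.0135,-0.031,0],[0,0,0,0,0]]]'
python3 - <<'E'
from h import *
tool();P,im=look("wrist");cv2.imwrite("pics/h1.png",cv2.cvtColor(im,4))
E
```

```text
t: 21.95
tcp_pos: [0.4602, 0.0319, 0.1185]
tool_rot: [[-0.764, -0.552, 0.334], [-0.404, 0.813, 0.419], [-0.503, 0.185, -0.844]]
force: [-0.7, 0.2, -0.8]
grip_width: 0.003
grasp_force: 0.0
tcp [-75.8 207.2 118.5] axes [[-0.813, 0.23, 0.535], [0.293, 0.956, 0.035], [-0.503, 0.185, -0.844]] j [ -24.  -33.  119.   31.   86. -145.] F [-0.3  0.6 -0.8] t 21.95
```

View pics/h1.png

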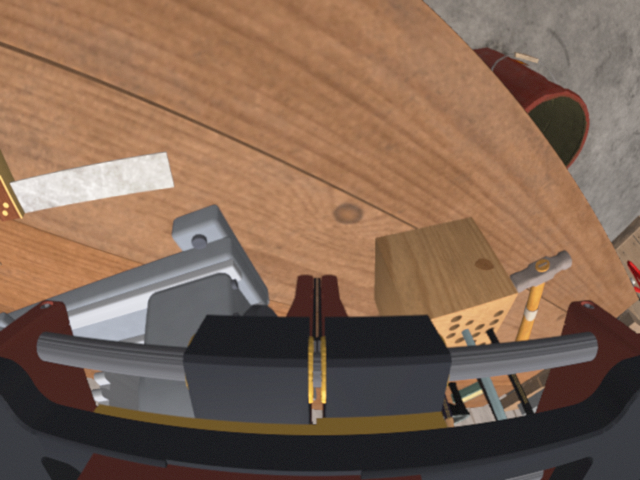

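The picture shows the closed fingers at (317,285) in front of the crank, with the handle hidden behind them and the pencil block well clear on the right. I'll push the handle up and back, stopping short of the target.

```bash
python3 -m handwheel '[[[0,0.0017,0.0018,0.0041,0],[0,0.0017,0.0018,0.0041,0],[0,0.0017,0.0018,0.0041,0],[0,0.0017,0.0018,0.0041,0],[0,0.0017,0.0018,0.0041,0],[0,0.0017,0.0018,0.0041,0],[0,0.0017,0.0018,0.0041,0],[0,0.0017,0.0018,0.0041,0],[0,0,0,0,0]]]'
python3 -c "
from h import *
tool();meas(('scene','top','scene','top'),('handle','mortise'))"
```

```text
t: 22.9
tcp_pos: [0.4761, 0.0445, 0.157]
tool_rot: [[-0.76, -0.552, 0.342], [-0.405, 0.815, 0.416], [-0.508, 0.178, -0.843]]
force: [-0.4, -0.1, -0.5]
grip_width: 0.004
grasp_force: 0.0
tcp [-55.8 204.  157. ] axes [[-0.811, 0.231, 0.538], [0.29, 0.957, 0.027], [-0.508, 0.178, -0.843]] j [ -21.  -32.  114.   31.   87. -141.] F [-0.3  0.2 -0.5] t 22.9
scene handle [-49.8 202.4 134.7] 0.58 ang 5.4
scene mortise [-12.5 -59.3 140.7] 0.69 ang 40.6
top handle [-47.8 205.9 133. ] 0.67 ang 3.6
top mortise [-12.6 -52.6 141.9] 0.87 ang 43.4
scene handle [-48.7 204.9 136.9] 0.56 ang 8.1
top handle [-46.9 209.3 134.1] 0.42 ang 5.0
top mortise [-10.5 -54.4 140.6] 0.93 ang 45.3
```

The handle has not moved. The finger ends are shorter than I assumed and passed over it, so I'll back off, go deeper and push again.

```bash
python3 -m handwheel '[[[0,-0.0148,-0.0163,0,0],[0,0,0,-0.023,0],[0,0,0,-0.023,0],[0,0.0047,0.0052,0,0],[0,0,0,0,0]]]'
python3 -m handwheel '[[[0,0.0018,0.002,0.0038,0],[0,0.0018,0.002,0.0038,0],[0,0.0018,0.002,0.0038,0],[0,0.0018,0.002,0.0038,0],[0,0.0018,0.002,0.0038,0],[0,0.0018,0.002,0.0038,0],[0,0.0018,0.002,0.0038,0],[0,0.0018,0.002,0.0038,0],[0,0,0,0,0]]]'
python3 -c "
from h import *
tool();meas(('scene','top'),('handle','mortise'))"
```

```text
t: 24.0
tcp_pos: [0.4659, 0.0339, 0.1107]
tool_rot: [[-0.761, -0.552, 0.341], [-0.404, 0.814, 0.416], [-0.508, 0.179, -0.843]]
force: [1.1, -0.3, 0.2]
grip_width: 0.008
grasp_force: 0.0
t: 24.9
tcp_pos: [0.4805, 0.0497, 0.1418]
tool_rot: [[-0.76, -0.552, 0.343], [-0.404, 0.814, 0.416], [-0.509, 0.178, -0.842]]
force: [0.1, -0.3, -0.3]
grip_width: 0.003
grasp_force: 0.1
tcp [-48.9 204.2 141.8] axes [[-0.811, 0.23, 0.538], [0.29, 0.957, 0.027], [-0.509, 0.178, -0.842]] j [ -20.  -32.  115.   31.   85. -141.] F [-0.2 -0.3 -0.3] t 24.9
scene handle [-33.9 202.5 164.7] 0.41 ang 45.7
scene mortise [ -3.5 -58.1 147. ] 0.66 ang 78.4
top mortise [ -7.2 -55.3 146.6] 0.88 ang 66.6
```

```bash
python3 -m handwheel '[[[0,0.0015,0.0016,0.0021,0],[0,0.0015,0.0016,0.0021,0],[0,0.0014,0.0016,0.002,0],[0,0,0,0,0]]]'
python3 -c "
from h import *
tool();meas(('scene','top','scene','top'),('handle','mortise'))"
```

```text
t: 25.6
tcp_pos: [0.4846, 0.0543, 0.1472]
tool_rot: [[-0.761, -0.552, 0.342], [-0.405, 0.814, 0.416], [-0.508, 0.178, -0.843]]
force: [-0.6, -0.7, -0.5]
grip_width: 0.007
grasp_force: 0.5
tcp [-42.8 204.3 147.2] axes [[-0.811, 0.231, 0.537], [0.29, 0.957, 0.027], [-0.508, 0.178, -0.843]] j [ -19.  -31.  114.   31.   85. -140.] F [-0.9  0.  -0.5] t 25.6
scene handle [ 29.8  98.3 166.5] 0.57 ang 129.2
scene mortise [  1.8 -58.5 146. ] 0.85 ang 96.4
top handle [-30.1 209.1 165.7] 0.45 ang 49.9
top mortise [-134.9 -113.2   -4.8] 0.62 ang -45.0
scene handle [-27.2 201.5 168.9] 0.62 ang 55.0
scene mortise [  1.7 -58.4 149.8] 0.76 ang 94.9
top handle [-30.7 205.5 167.7] 0.52 ang 50.8
top mortise [ -1.6 -53.7 147.8] 0.56 ang 84.9
```

The handle reads about 52° and the mortise faces up within a few degrees. I'll back off and take the closed fingers to a point in line with the knob.

```bash
python3 -m handwheel '[[[0,-0.01,-0.011,-0.002,0],[0,-0.01,-0.011,0,0],[0,-0.0125,-0.015,0.031,0],[0,-0.0125,-0.015,0.031,0],[0,-0.0125,-0.015,0.031,0],[0,0.0278,-0.0252,0.01,0],[0,0.0278,-0.0252,0.01,0],[0,0.0278,-0.0252,0.01,0],[0,0.0278,-0.0252,0.01,0],[0,0,0,0,0]]]'
python3 -c "
from h import *
tool();meas(('wrist','scene','top','wrist'))"
```

```text
t: 27.2
tcp_pos: [0.5405, -0.1165, 0.2761]
tool_rot: [[-0.763, -0.549, 0.34], [-0.402, 0.816, 0.416], [-0.506, 0.181, -0.843]]
force: [-1.0, 0.8, -0.6]
grip_width: 0.004
grasp_force: 0.0
tcp [-131.5   48.   276.1] axes [[-0.811, 0.234, 0.537], [0.294, 0.955, 0.028], [-0.506, 0.181, -0.843]] j [ -36.  -11.   86.   33.  101. -149.] F [-0.   1.3 -0.6] t 27.2
wrist knob [-72.1  52.4 232.7] 0.87 ang 54.9
wrist handle [-28.3 205.6 173.2] 0.7 ang 56.8
wrist mortise [ -0.9 -59.8 147.1] 0.94 ang 87.0
scene knob [-71.9  50.1 232.3] 0.61 ang 54.9
scene handle [-30.2 201.6 168.9] 0.5 ang 52.2
scene mortise [  1.2 -57.1 145.6] 0.74 ang 94.4
top knob [-74.9  60.  230.4] 0.46 ang 53.3
top handle [-29.  205.3 163.9] 0.49 ang 49.5
top mortise [ -2.  -55.8 146.4] 0.86 ang 83.0
wrist knob [-70.2  54.4 234.6] 0.57 ang 56.1
wrist handle [-26.  204.8 168.2] 0.62 ang 55.8
wrist mortise [  0.6 -54.8 146.2] 0.65 ang 92.1
```

```bash
python3 -m handwheel '[[[0,0.011,0.015,-0.003,0],[0,0.011,0.015,-0.003,0],[0,0.005,0.006,-0.0125,0],[0,0.005,0.006,-0.0125,0],[0,0,0,0,0]]]'
python3 - <<'E'
from h import *
tool();P,im=look("wrist");cv2.imwrite("pics/p1.png",cv2.cvtColor(cv2.resize(im[160:360,160:480],(800,500)),4))
E
```

```text
t: 28.5
tcp_pos: [0.5695, -0.071, 0.2434]
tool_rot: [[-0.763, -0.552, 0.337], [-0.404, 0.814, 0.418], [-0.505, 0.182, -0.844]]
force: [-0.8, -0.7, -0.8]
grip_width: 0.004
grasp_force: 0.0
tcp [-78.4  57.1 243.4] axes [[-0.812, 0.231, 0.536], [0.292, 0.956, 0.031], [-0.505, 0.182, -0.844]] j [ -30.  -10.   89.   32.   95. -146.] F [-1.1  0.1 -0.8] t 28.5
```

View pics/p1.png

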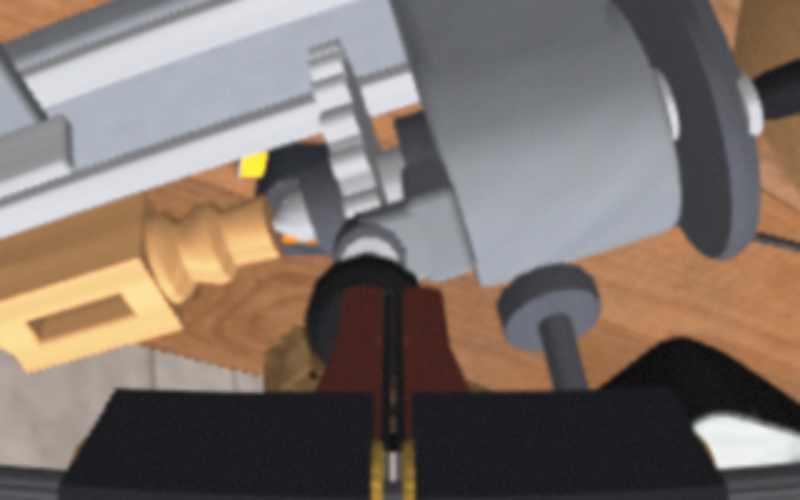

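The picture shows the fingers about 6 mm to the right of the knob's centre at (362,310), and the mortise facing up. I'll shift across and push.

```bash
python3 -m handwheel '[[[0,0.0033,-0.0049,-0.001,0],[0,0.001,0.0013,-0.0026,0],[0,0.001,0.0013,-0.0026,0],[0,0.001,0.0013,-0.0026,0],[0,0.001,0.0013,-0.0026,0],[0,0.001,0.0013,-0.0026,0]]]'
python3 -c "
from h import *
tool()"
python3 -m handwheel '[[[0,0.001,0.0013,-0.0026,0],[0,0,0,0,0]]]'
python3 -c "
from h import *
tool()"
```

```text
t: 29.15
tcp_pos: [0.5786, -0.0708, 0.2341]
tool_rot: [[-0.76, -0.551, 0.343], [-0.405, 0.815, 0.414], [-0.508, 0.176, -0.843]]
force: [-2.2, -2.8, 4.0]
grip_width: 0.005
grasp_force: 2.8
tcp [-72.1  50.6 234.1] axes [[-0.811, 0.232, 0.537], [0.29, 0.957, 0.025], [-0.508, 0.176, -0.843]] j [ -29.  -10.   89.   32.   93. -146.] F [-3.6 -0.3  4. ] t 29.15
t: 29.35
tcp_pos: [0.5794, -0.0686, 0.2299]
tool_rot: [[-0.761, -0.552, 0.341], [-0.404, 0.815, 0.416], [-0.507, 0.179, -0.843]]
force: [0.3, 0.5, -0.4]
grip_width: 0.0
grasp_force: 0.0
tcp [-70.   51.4 229.9] axes [[-0.811, 0.231, 0.537], [0.291, 0.956, 0.028], [-0.507, 0.179, -0.843]] j [ -29.   -9.   89.   32.   93. -146.] F [ 0.6  0.1 -0.4] t 29.35
```

```bash
python3 -m handwheel '[[[0,0.001,0.0013,-0.0026,0],[0,0.0005,0.0006,-0.0013,0],[0,0,0,0,0]]]'
python3 -m handwheel '[[[0,0.001,0.0013,-0.0026,0],[0,0,0,0,0]]]'
python3 -c "
from h import *
tool();meas(('scene','top'))"
```

```text
t: 29.65
tcp_pos: [0.5808, -0.0667, 0.2257]
tool_rot: [[-0.761, -0.552, 0.341], [-0.404, 0.814, 0.416], [-0.507, 0.179, -0.843]]
force: [-0.2, -1.3, -0.6]
grip_width: 0.007
grasp_force: 0.0
t: 29.85
tcp_pos: [0.5819, -0.066, 0.2246]
tool_rot: [[-0.761, -0.552, 0.342], [-0.405, 0.815, 0.415], [-0.508, 0.177, -0.843]]
force: [-1.6, -2.1, 3.2]
grip_width: 0.005
grasp_force: 2.0
tcp [-66.3  51.3 224.6] axes [[-0.811, 0.231, 0.537], [0.29, 0.957, 0.026], [-0.508, 0.177, -0.843]] j [ -29.   -9.   90.   32.   92. -146.] F [-2.7 -0.3  3.2] t 29.85
scene knob [-63.8  51.3 219.8] 0.42 ang 54.6
scene handle [-27.7 198.5 167.3] 0.56 ang 53.4
scene mortise [ -0.5 -57.9 148.4] 0.69 ang 88.4
top knob [-67.1  60.9 222.3] 0.43 ang 54.0
top handle [-29.9 207.6 166.1] 0.5 ang 50.4
top mortise [ -1.6 -55.4 146.3] 0.61 ang 84.4
```

```bash
python3 -m handwheel '[[[0,0.001,0.0013,-0.0026,0],[0,0.001,0.0013,-0.0026,0],[0,0.0005,0.0006,-0.0013,0],[0,0,0,0,0],[0,0,0,0,0]]]'
python3 -c "
from h import *
tool()"
```

```text
t: 30.75
tcp_pos: [0.5827, -0.0657, 0.2242]
tool_rot: [[-0.759, -0.552, 0.345], [-0.407, 0.816, 0.409], [-0.508, 0.17, -0.845]]
force: [-31.3, -17.5, 31.1]
grip_width: 0.004
grasp_force: 22.2
tcp [-65.6  50.9 224.2] axes [[-0.812, 0.233, 0.535], [0.287, 0.958, 0.02], [-0.508, 0.17, -0.845]] j [ -28.   -9.   90.   32.   92. -146.] F [-34.   11.4  31.1] t 30.75
```

The knob is hard against its stop: about 45 N and no motion. I'll retreat and check.

```bash
python3 -m handwheel '[[[0,-0.002,-0.0025,0.005,0],[0,-0.005,-0.006,0.0125,0],[0,-0.01,-0.012,0.025,0],[0,-0.012,-0.014,0.028,0],[0,-0.012,-0.014,0.028,0],[0,0,0,0,0],[0,0,0,0,0],[0,0,0,0,0]]]'
python3 -c "
from h import *
tool();meas(('wrist','scene','top','wrist'))"
```

```text
t: 31.55
tcp_pos: [0.5434, -0.1105, 0.3138]
tool_rot: [[-0.762, -0.552, 0.339], [-0.404, 0.814, 0.417], [-0.506, 0.181, -0.843]]
force: [-0.2, -0.1, -0.2]
grip_width: 0.005
grasp_force: 0.0
tcp [-125.1   49.9  313.8] axes [[-0.811, 0.231, 0.537], [0.292, 0.956, 0.03], [-0.506, 0.181, -0.843]] j [ -35.  -10.   81.   34.  104. -147.] F [-0.2  0.1 -0.2] t 31.55
wrist handle [-28.1 205.  172.4] 0.79 ang 56.5
wrist mortise [ -1.7 -54.7 149.9] 0.66 ang 85.1
scene knob [-27.  201.9 166.6] 0.72 ang 53.6
scene handle [-30.7 203.5 167.8] 0.43 ang 50.9
scene mortise [  2.5 -57.2 147.8] 0.58 ang 98.0
top knob [-65.8  56.8 219.7] 0.5 ang 53.7
top handle [-30.2 208.3 166.7] 0.45 ang 50.5
top mortise [ -1.5 -55.5 146.5] 0.63 ang 84.8
wrist knob [-64.2  55.8 219.8] 0.78 ang 54.4
wrist handle [-27.9 207.1 170.3] 0.55 ang 55.3
wrist mortise [ -0.5 -57.2 148.3] 0.87 ang 88.4
```

The knob reads home, at the same place as at the start. The handle is at about 53°, a 45° turn, the mortise faces up, and the robot touches nothing.

```bash
python3 -c "
from bench import manip
print(manip.job_done())"
```

```text
the job is handed in; nothing more can be done
None
```

I pulled the plunger out, turned the leg about 45° until the mortise faced up (within a few degrees by the cameras), and pushed the knob home against its stop; the job is handed in, but no verdict came back.

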